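# Set and lock the side stop, then hold a tube block home in the jig's corner

### The arm

A 7-joint arm with a two-finger parallel gripper is mounted at the origin on a cart in front of the work surface, level with it; the furniture and walls round the work are solid. World frame = base frame: x ahead of the robot, y to its left, z up, the work surface at z = 0. Lengths are in m, angles in rad, forces in N, time in s.
With the tool pointing down it reaches from about 0.4 to 0.85 m from the base axis. Payload 10.4 kg.
Tool frame: the origin (TCP) lies at the very end of the fingers, on their centre line; the grasp point (between the pads) lies robot.tcp_to_grasp behind it (robot.tcp_to_grasp is the distance from the TCP to the grasp point, in m); z points along the fingers, y is the line along which they close (so a half turn about z gives the same grasp; the last joint's range is limited). The gripper opens to 87 mm and grips with 3 to 60 N. Pads are 19 mm wide; open, the fingers measure 117 mm over their backs; the gripper's body (75 mm by 190 mm) begins 51 mm behind the grasp point.
Start: joints at [1.09, 0.332, -0.065, 1.46, 0.022, 1.35, -0.088], TCP at [0.276, -0.561, 0.223] pointing down, gripper open.
Joint ranges: [-2.6, 2.6], [-0.5, 2.12], [-1.47, 1.34], [0.16, 2.42], [-1.27, 4.41], [0.06, 2.06], [-2.6, 2.6]. Speed limits (rad/s): [2.22, 2.22, 2.79, 2.79, 3.14, 3.14, 3.14].

### API

Orientations are given as [roll, pitch, yaw] about the fixed x, y, z axes, in that order (R = Rz(yaw) Ry(pitch) Rx(roll)).
In Python, from cell import status, eyes, workorder, nets, robot gives the robot as it stands.
- The arm moves only by the tool servo_tool, never from a script. Its argument "targets" is a list of rows, each a list of 7 numbers: the finger opening in mm, from 0 to 87, then the shift along the tool's x, y, z in mm, then the turn, a rotation vector about the tool's x, y, z in units of 6 degrees (1.0 is 6 degrees). A call has 1 to 8 rows; each row shifts and turns the commanded pose from where the row before left it, along the tool's axes as they then stand; what a row does not reach is not made up. A row lasts 1/8 s, in which the tool goes at most 62.5 mm and 10.7 degrees, less where a joint would pass 70% of its speed; a pose out of reach is approached as far as the arm can. A call with a gripper value outside its range is refused whole. The fingers move at their own pace and stop on an object; the grip force is fixed at half the most. Time passes only in rows, so rows that do not move let the fingers close. It gives the time, the measured TCP pose, the force, the opening and the grip force at its end, in the units of the state.
- status.observe(): the state, without advancing time (a new reading comes with each control period).
- eyes.camera(name): name is "scene" or "top"; returns a dict with "image" (384x512x3 uint8, red, green, blue), "camera_matrix" (3x3 intrinsics, pixels), "extrinsics" (4x4, takes a point from camera to world coordinates). Camera axes: x right, y down, z forward; pixel columns grow to the right and rows downward; lengths in m; the calibration is good to about 2 mm. A picture is of the moment at which its call begins. There is no depth.
- workorder.close_job(): hands the job in; it is judged then, once.
Trained networks look in the newest picture that a camera, given by its name, has taken for a name from the list of things; names that differ only in an ending like _2 or _b are one class to them, and where a whole thing is asked for, a point or a joint stands for the part that bears it (a point fixed in the world has none). Each returns a list of dicts, best first, with "confidence" (0 to 1); they miss things now and then, are a little off and sometimes report something else, mostly with a low value. They report only what shows in the picture. A call takes as long as a camera call. They do not tell look-alikes from the thing itself.
- nets.search_frame(name, camera): "xyz" ([x, y, z] in m, in world coordinates, good to about 4 mm: the middle of the surface that is visible of it).
The state is a dict: "clock": time; "joints": joint angles; "qd": joint speeds; "joint_efforts": joint torques, N m; "tcp_pos": TCP position; "ee_rot": TCP orientation; "contact_force": force on the tool from outside, world axes, zero at the start; "wrist_torque": the same for the moment, N m; "grip_width": opening from 0.0 (shut) to 1.0 (fully open); "finger_force": force on a finger pad.
Only numpy, scipy, OpenCV 4.12 (cv2) and the standard library are available. Lean on these libraries where they do the work, as an engineer would, in place of code of your own. Each camera call takes 0.05 s, during which the arm holds its last target. There are 200 camera calls.

### The job

Set up the pipetting jig: slide its side stop along the back fence until the red pointer stands at the red line of the scale, and turn the black clamp knob clockwise as far as it goes so that the stop is locked there. Then bring the blue tube block, upright all the way, on to the jig's plate with its long side along the back fence, and press it firmly into the corner so that it bears on the back fence and on the side stop at once. Finish while still holding it there: flat on the plate and pressed against both, with the stop still at its line, so that I can pipette into it; leave everything else on the bench where it stands.

Things in the scene. Friction and masses are not known exactly. Their poses are not given: they have to be found in the camera images.
- jig: Positioning jig, fixed to the bench: aluminium base plate 140 x 250 mm, top 14 mm above the bench. Origin on the bench under the plate's middle (the plate reaches from x -65 to +75, y -125 to +125 mm). Its y runs along the back fence, its x points at the fence (roughly away from the robot), z up. Turned by up to 0.25 rad either way. Friction on plate, fence and stop is about 0.6.
- back_fence: Aluminium rail on the plate, 250 mm long, 36 mm deep, 22 mm high above the plate (36 mm above the bench); its front face is the fence. Origin at the foot of the front face, at jig x = 30 mm, y = 0; axes as the jig's. On its top front edge lies a white scale strip with black ticks and one red line, 4 mm wide, that runs on down the fence and forward over the plate.
- corner (a point): Point fixed on the jig, at plate height, where the fence's front face meets the stop's contact face when the pointer stands at the red line. Axes as the jig's. The block seated in the corner has its centre at x -25, y -46 mm from here.
- side_stop: Stop bar, 14 mm wide (y) and 60 mm long, standing out from the fence over the plate at a right angle, top 25 mm above the plate (32 mm near the fence); it rides with the carriage. Origin at plate height where its contact face meets the fence; the contact face looks to jig -y.
- carriage (a joint): Slide of the side stop with its saddle and knob along the fence, in m along jig +y: 0 = pointer at the red line, range -0.03 to 0.072; it starts some cm to the + side, loose (about 1.5 N to slide). Within 5 mm of the line is at the line.
- pointer (a point): Tip of the red triangular pointer on the saddle, at the height of the rail's top.
- red_line (a point): Middle of the red line on the scale strip on top of the rail.
- clamp_knob (a joint): Clamp knob in rad, 0 = loose, 1.4 = its end, locked. Grows clockwise seen from above, takes about 0.2 N m, stays where it is left. Below 0.3 rad the stop slides freely; from 1.2 rad on it is locked and stands a push of 40 N.
- knob_grip (a point): Point on the knob's axis at the height to grip, 65 mm above the bench, 33 mm to jig +y of the stop's contact face and 26 mm behind the fence face. Black bar handle 42 mm long, 13 mm thick, top 10 mm above and underside 15 mm below this point. Its x runs along the bar: across the rail (jig x) when loose, nearly along it when locked. Held by the bar, the stop can also be slid.
- tube_block: Blue anodised aluminium block, 50 mm (x) x 92 mm (y, long) x 52 mm high, about 0.45 kg, 18 wells, some with white, yellow and green tube caps that rise 5 mm above its top. Origin at the centre of its underside. It starts on the bench; grip it across its 50 mm width by the upper 22 mm, so that the rear finger passes above the back fence. Either way round will do.
- jar: Small white jar with lid, 62 mm wide, 60 mm high; origin under its centre. Leave alone. It and the tube block change places from case to case.
- timer: Small white timer, 38 x 66 x 62 mm, behind the jig; leave alone.
- tipbox: Blue pipette tip box, 87 x 121 x 72 mm, at the left back; leave alone.
- beaker: Clear beaker, 96 mm wide, 105 mm high, behind the jig; leave alone.
- tray_pink: Pink open tray, 90 x 150 x 26 mm, at the back; leave alone.
- box_white_r: White open box, 130 x 150 x 85 mm, at the right back; leave alone.
- tape: Roll of yellow tape, 100 mm wide, 25 mm high, lying at the right; leave alone.
- petri_low: Lower of two stacked petri dishes, 90 mm wide, 15 mm high each, at the left; leave alone.
- petri_top: Upper of the two stacked petri dishes; leave alone.
Mind the look-alikes: they are no part of the job. Leave any orange or turquoise look-alike of the tube_block alone.

How it is judged:
By the outcome, as a careful person would: the job done as asked, in the order asked, and still so for the second after the job is handed in, while the arm keeps its last pose, push and grip.
It also fails if it takes over 70 s, if anything falls off the work surface, if the arm or the gripper's body presses on something with over 40 N, if the wrist force passes 120 N, or if a joint passes its speed limit or range.

## Working session

There is one attempt and no reset: what is moved stays moved. The work goes in short steps, Python scripts to look and compute and a tool call to move; the robot and the scene stay as the last step left them, time stands still between calls to the robot, and variables do not carry over. Pictures are saved under pics/ and viewed, at most 10 in all, crops included, and the job is handed in when it is done.

Besides the shell and the picture viewer there is one more tool, called by a JSON object that holds its "name" and its "arguments". servo_tool: Moves the arm, as the interface text tells. Its arguments: {"type":"object","properties":{"targets":{"type":"array","items":{"type":"array","items":{"type":"number"}}}},"required":["targets"]}

```bash
mkdir -p pics; ls; python3 - <<'E'
from cell import status, eyes, nets, robot
import cv2,numpy as np
print(status.observe()); print(robot.tcp_to_grasp)
for c in("scene","top"):
    d=eyes.camera(c); cv2.imwrite(f"pics/{c}0.png",cv2.resize(d["image"][:,:,::-1],(768,576)))
    print(c,d["camera_matrix"].tolist(),np.round(d["extrinsics"],4).tolist())
    for n in("jig","back_fence","side_stop","pointer","red_line","knob_grip","tube_block","jar","corner","timer","beaker"):
        print(n,[(np.round(r["xyz"],4).tolist(),round(r["confidence"],2)) for r in nets.search_frame(n,c)][:3])
E
```

```text
pics
{'clock': 0.0, 'joints': array([ 1.09040746,  0.33284898, -0.06467606,  1.46094433,  0.02158598,
        1.34987754, -0.08848891]), 'qd': array([ 0.00043256, -0.00183132,  0.00079161,  0.00162097,  0.00067325,
        0.00053514, -0.00048159]), 'joint_efforts': array([ 5.93277600e-04, -6.23245883e+01,  2.49878905e-02, -3.89898920e+01,
       -6.13551959e-02,  3.96760425e-02,  1.25099127e-04]), 'tcp_pos': array([ 0.27604667, -0.56030979,  0.22176673]), 'ee_rot': array([-3.14021040e+00,  5.82057806e-05,  4.57795337e-01]), 'contact_force': array([-0.50832343,  0.03113717, -0.32075959]), 'wrist_torque': array([ 0.05279382, -0.05404689,  0.02552618]), 'finger_force': 0.0, 'grip_width': 1.0009941709831411}
0.0187
scene [[381.8817501246927, 0.0, 253.9584152828437], [0.0, 381.8817501246927, 198.49922712612428], [0.0, 0.0, 1.0]] [[-0.5581, -0.4732, 0.6816, -0.3105], [-0.8297, 0.3285, -0.4513, 0.5055], [-0.0103, -0.8174, -0.576, 0.7942], [0.0, 0.0, 0.0, 1.0]]
jig [([0.5092, 0.0471, 0.0134], 0.56)]
back_fence [([0.5448, 0.034, 0.0367], 0.85)]
side_stop [([0.4927, 0.0973, 0.0404], 0.49)]
po
[... 658 characters left out ...]
, [0.0018, -0.1482, -0.989, 1.3858], [0.0, 0.0, 0.0, 1.0]]
jig [([0.5057, 0.0296, 0.0161], 0.78), ([0.6885, 0.0642, 0.0516], 0.32)]
back_fence [([0.5517, 0.0155, 0.036], 0.92), ([0.5069, 0.0332, 0.0146], 0.57)]
side_stop [([0.4984, 0.0934, 0.0362], 0.63), ([0.6889, 0.0619, 0.0475], 0.54)]
pointer [([0.5298, 0.1048, 0.0435], 0.71)]
red_line [([0.5063, 0.0292, 0.0089], 0.9)]
knob_grip []
tube_block [([0.5008, -0.532, 0.0521], 0.88), ([0.5406, -0.4007, 0.052], 0.75), ([0.4394, -0.2647, 0.052], 0.58)]
jar [([0.603, -0.2436, 0.0545], 0.51)]
corner [([0.5101, 0.0338, 0.0178], 0.9), ([0.3949, -0.4286, 0.0268], 0.16)]
timer [([0.6853, 0.0636, 0.0505], 0.46)]
beaker [([0.7143, 0.2515, 0.0443], 0.96)]
```

View pics/scene0.png

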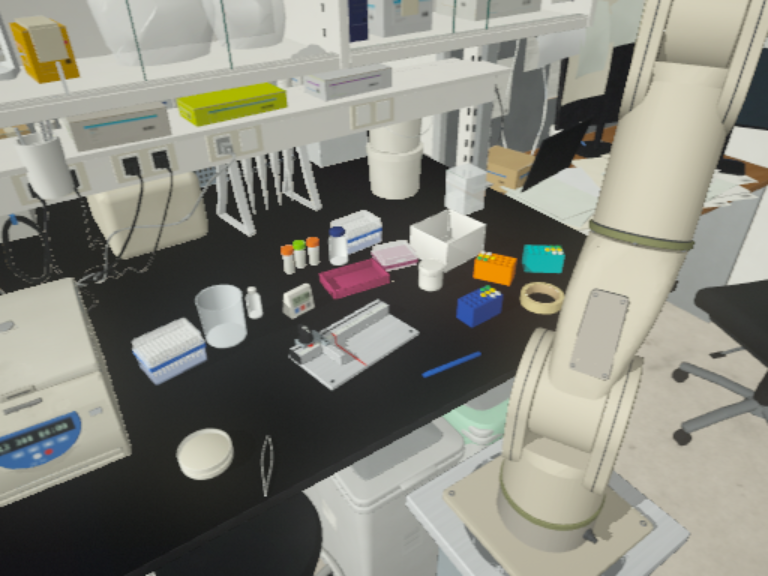

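View pics/top0.png

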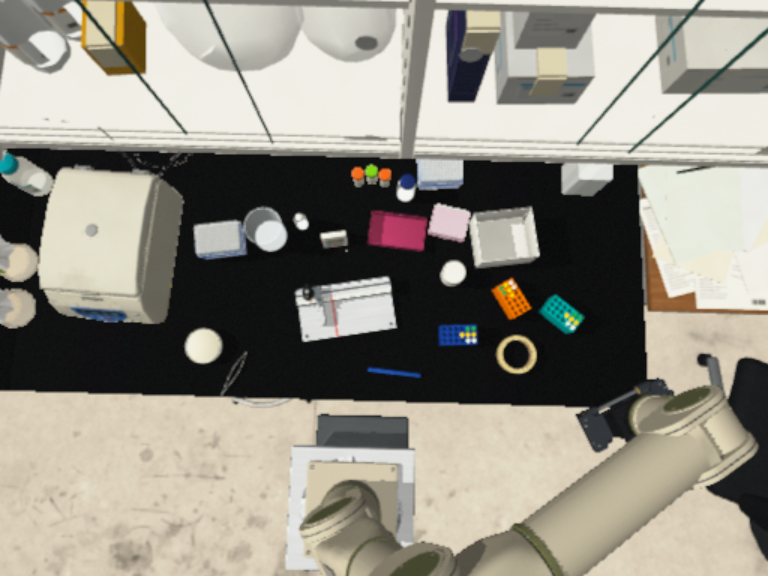

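The scene view shows the jig at (355,345), with the knob at its left end (305,340), and the blue block at (480,305). In the top view the jig is at (345,308), the blue block at (459,335) and the jar at (453,272). Next I'll zoom in to get the jig's pose.

```bash
cat > h.py <<'E'
import cv2,numpy as np
from cell import status,eyes,nets
def proj(d,P):
    T=np.linalg.inv(d["extrinsics"]); q=T[:3,:3]@np.asarray(P,float).reshape(-1,3).T+T[:3,3:]
    u=d["camera_matrix"]@q; return (u[:2]/u[2]).T
def back(d,uv,z):
    r=d["extrinsics"][:3,:3]@np.linalg.inv(d["camera_matrix"])@np.array([uv[0],uv[1],1.]); o=d["extrinsics"][:3,3]
    return o+r*(z-o[2])/r[2]
def crop(d,x,y,w,h,k): # x,y top left native px
    return cv2.resize(d["image"][y:y+h,x:x+w,::-1],None,fx=k,fy=k,interpolation=cv2.INTER_CUBIC)
E
python3 - <<'E'
from h import *
t=eyes.camera("top"); s=eyes.camera("scene")
a=crop(t,190,178,80,56,7) ;b=crop(s,188,196,96,66,7)
cv2.imwrite("pics/a.png",a)
cv2.imwrite("pics/b.png",b)
# block: blue mask in top
for d,(x0,y0,x1,y1) in((t,(285,205,330,240)),(s,(298,185,340,222))):
    im=d["image"].astype(int); m=((im[:,:,2]>im[:,:,0]+40)).astype(np.uint8)
    mm=np.zeros_like(m); mm[y0:y1,x0:x1]=m[y0:y1,x0:x1]
    pts=np.argwhere(mm)[:,::-1]; print(len(pts),pts.min(0),pts.max(0))
    if d is t:
        hull=cv2.convexHull(pts.astype(np.float32)).reshape(-1,2)
        P=np.array([back(t,p,.052)[:2] for p in pts])*1000
        print(cv2.minAreaRect(P.astype(np.float32)))
cv2.imwrite("pics/c.png",np.vstack([crop(t,285,208,44,34,8),crop(s,298,186,44,36,8)]))
E
```

```text
316 [292 216] [318 230]
((445.2373962402344, -260.7030334472656), (53.77640151977539, 100.67655181884766), 1.5839875936508179)
535 [304 191] [334 217]
```

View pics/a.png

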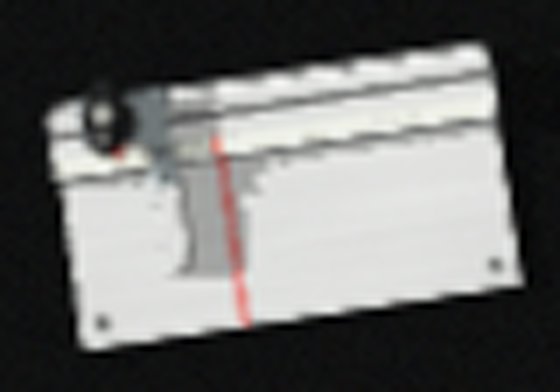

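View pics/b.png

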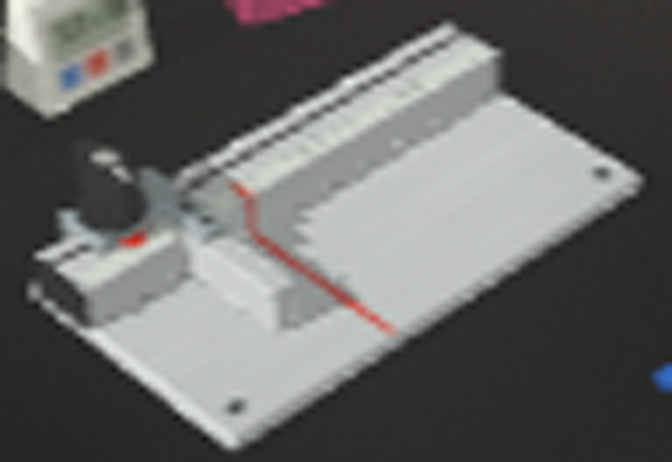

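View pics/c.png

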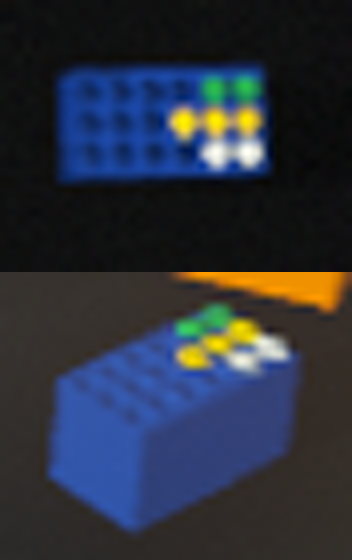

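```bash
python3 - <<'E'
from h import *
from scipy.optimize import least_squares
t=eyes.camera("top"); s=eyes.camera("scene")
N=lambda p,o,k:(np.array(p)+.5)/k-.5+np.array(o)
def T(v,P):
    c,n=np.cos(v[2]),np.sin(v[2]); P=np.asarray(P,float)/1000
    return np.c_[v[0]+c*P[:,0]-n*P[:,1],v[1]+n*P[:,0]+c*P[:,1],P[:,2]]
# (jig xyz or with y None = red line)
ta=[((-65,125,14),(82,349)),((-65,-125,14),(523,285)),((30,-125,36),(495,122)),((-65,None,14),(247,325)),((30,None,36),(218,142))]
sa=[((-65,125,0),(232,450)),((-65,-125,14),(642,180)),((30,-125,14),(505,97)),((30,-125,36),(497,60)),((-65,None,14),(393,331)),((30,None,14),(258,235)),((30,None,36),(250,200))]
def res(v,full=0):
    r=[]
    for d,L,o in((t,ta,(190,178)),(s,sa,(188,196))):
        P=[(a[0],v[3]*1000 if a[1] is None else a[1],a[2]) for a,_ in L]
        r.append(proj(d,T(v,P))-N([b for _,b in L],o,7))
    return np.vstack(r).ravel()
f=least_squares(res,[.52,.03,.15,.03],loss='soft_l1',x_scale=[.01,.01,.1,.01]); v=f.x
print("jig",v.round(4)); print(res(v).reshape(-1,2).round(1).tolist())
J=lambda P:((np.array(P)[:2]-v[:2])@np.array([[np.cos(v[2]),-np.sin(v[2])],[np.sin(v[2]),np.cos(v[2])]])*1000).round(1)
print("pointer in jig", J(back(t,N((120,152),(190,178),7),.036)),J(back(s,N((133,240),(188,196),7),.036)))
print("knob top jig",J(back(t,N((104,118),(190,178),7),.075)), "scene",J(back(s,N((103,158),(188,196),7),.075)))
print("stop end top: ",J(back(t,N((180,272),(190,178),7),.039)),J(back(s,N((280,295),(188,196),7),.039)))
bt=[((25,46,52),(62,73)),((25,-46,52),(263,68)),((-25,-46,52),(268,172)),((-25,46,52),(61,181))]
bs=[((25,46,52),(57,108)),((-25,46,52),(140,163)),((-25,-46,52),(298,88)),((-25,46,0),(135,258)),((25,46,0),(50,203)),((-25,-46,0),(288,183))]
rb=lambda w:np.vstack([proj(t,T(w,[a for a,_ in bt]))-N([b for _,b in bt],(285,208),8),proj(s,T(w,[a for a,_ in bs]))-N([b for _,b in bs],(298,186),8)]).ravel()
w=least_squares(rb,[.44,-.26,0.],loss='soft_l1').x; print("block",w.round(4),rb(w).reshape(-1,2).round(1).tolist())
for y in(v[3]*1000,):print("redline top world",T(v,[(30,y,36)]).round(4))
np.save("jig.npy",v)
E
```

```text
jig [0.5038 0.0305 0.1643 0.0319]
[[-0.1, -0.0], [-0.4, 0.5], [0.4, -0.6], [-0.3, 0.2], [0.4, 2.0], [-0.4, 1.8], [0.1, -0.5], [-0.5, -1.1], [0.6, -1.0], [0.1, 0.3], [-0.6, -0.3], [0.2, -0.7]]
pointer in jig [39.8 87.7] [42.  89.7]
knob top jig [53.7 89.7] scene [56.1 91.3]
stop end top:  [-32.1  62.2] [-34.1  68.8]
block [ 0.4453 -0.262   0.0489] [[0.8, 0.0], [-0.5, 0.2], [-0.5, 0.2], [1.4, -0.4], [0.1, -0.1], [0.2, 0.0], [0.1, -0.4], [-0.5, 0.7], [-0.0, 0.4], [-0.3, 0.0]]
redline top world [[0.5281 0.0669 0.036 ]]
```

```bash
cat > plan.py <<'E'
import sys,numpy as np
from scipy.spatial.transform import Rotation as R
from cell import status
# usage: plan.py n x y z yaw[deg rel sign kept by unwrapped rad] dyaw_total
def plan(n,xyz,yaw,dirn=0,p=None,r=None):
    s=status.observe(); p=s["tcp_pos"] if p is None else p; r=R.from_euler('xyz',s["ee_rot"]) if r is None else r
    g=R.from_euler('xyz',[np.pi,0,yaw]); rv=(r.inv()*g).as_rotvec()
    if dirn and rv[2]*dirn<0: a=np.linalg.norm(rv); rv=rv/a*(a-2*np.pi)
    for i in range(n):
        d=(np.array(xyz)-p)/n; print(np.round(np.r_[r.inv().apply(d)*1000,np.degrees(rv/n)/6],2).tolist()); r=r*R.from_rotvec(rv/n)
E
python3 - <<'E'
from plan import *
plan(16,[.5441,.1295,.16],3.306,-1)
E
```

```text
[34.08, -31.29, 3.91, 0.0, 0.0, -1.7]
[39.08, -24.76, 3.91, 0.0, 0.0, -1.7]
[42.85, -17.45, 3.91, 0.0, 0.0, -1.7]
[45.26, -9.59, 3.91, 0.0, 0.0, -1.7]
[46.25, -1.42, 3.91, 0.0, 0.0, -1.7]
[45.77, 6.79, 3.91, 0.0, 0.0, -1.7]
[43.84, 14.79, 3.91, 0.0, 0.0, -1.7]
[40.53, 22.32, 3.91, 0.0, 0.0, -1.7]
[35.94, 29.14, 3.91, 0.0, 0.0, -1.7]
[30.21, 35.04, 3.91, 0.0, 0.0, -1.7]
[23.53, 39.84, 3.91, 0.0, 0.0, -1.7]
[16.1, 43.38, 3.91, 0.0, 0.0, -1.7]
[8.17, 45.54, 3.91, 0.0, 0.0, -1.7]
[-0.03, 46.27, 3.91, 0.0, 0.0, -1.7]
[-8.22, 45.53, 3.91, 0.0, 0.0, -1.7]
[-16.15, 43.36, 3.91, 0.0, 0.0, -1.7]
```

{"name": "servo_tool", "arguments": {"targets": [[87, 34, -31, 0, 0, 0, -1.7], [87, 39, -25, 0, 0, 0, -1.7], [87, 43, -17, 0, 0, 0, -1.7], [87, 45, -10, 0, 0, 0, -1.7], [87, 46, -1, 0, 0, 0, -1.7], [87, 46, 7, 0, 0, 0, -1.7], [87, 44, 15, 0, 0, 0, -1.7], [87, 41, 22, 0, 0, 0, -1.7]]}}

```text
clock: 2.4
tcp_pos: [0.4108, -0.2142, 0.2228]
ee_rot: [3.141, 0.001, 1.888]
contact_force: [0.8, 0.6, -0.1]
grip_width: 1.001
finger_force: 0.0
```

{"name": "servo_tool", "arguments": {"targets": [[87, 36, 29, 4, 0, 0, -1.7], [87, 30, 35, 4, 0, 0, -1.7], [87, 24, 40, 4, 0, 0, -1.7], [87, 16, 43, 4, 0, 0, -1.7], [87, 8, 46, 4, 0, 0, -1.7], [87, 0, 46, 4, 0, 0, -1.7], [87, -8, 46, 4, 0, 0, -1.7], [87, -16, 43, 4, 0, 0, -1.7]]}}

```text
clock: 3.4
tcp_pos: [0.5443, 0.1309, 0.1906]
ee_rot: [-3.141, 0.001, -2.972]
contact_force: [-0.2, -0.6, -0.4]
grip_width: 0.998
finger_force: 0.0
```

```bash
python3 - <<'E'
from plan import *
s=status.observe(); print(s["joints"].round(2),s["tcp_pos"],s["ee_rot"],s["clock"])
plan(2,[.5441,.1295,.16],3.306)
E
```

```text
[ 0.37  0.31 -0.82  1.65  0.23  1.29  1.25] [0.54434441 0.1309369  0.19062866] [-3.14132600e+00  6.38662958e-04 -2.97167277e+00] 3.4
[0.25, -0.68, 15.31, -0.0, 0.0, 0.03]
[0.24, -0.69, 15.31, -0.0, 0.0, 0.03]
```

{"name": "servo_tool", "arguments": {"targets": [[60, 0, -1, 30, 0, 0, 0], [50, 0, 0, 30, 0, 0, 0], [50, 0, 0, 30, 0, 0, 0], [50, 0, 0, 25, 0, 0, 0], [50, 0, 0, 15, 0, 0, 0], [50, 0, 0, 9, 0, 0, 0], [50, 0, 0, 0, 0, 0, 0]]}}

```text
clock: 4.28
tcp_pos: [0.544, 0.1286, 0.0515]
ee_rot: [-3.142, -0.0, -2.977]
contact_force: [-0.7, -0.7, 0.1]
grip_width: 0.572
finger_force: 0.0
```

```bash
python3 - <<'E'
from h import *
t=eyes.camera("top"); s=eyes.camera("scene")
a=crop(s,178,190,80,60,7);b=crop(t,190,178,60,50,4)
a[-200:,:240]=b
cv2.imwrite("pics/d.png",a)
E
```

```text
(no output)
```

View pics/d.png

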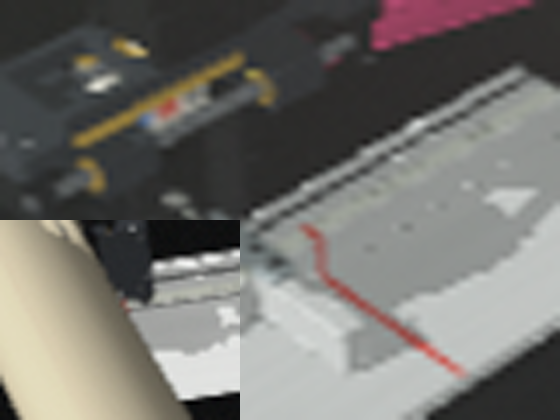

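The gripper is over the knob, with the stop and the red line visible at (345,320). I'll close on the bar now.

{"name": "servo_tool", "arguments": {"targets": [[0, 0, 0, 0, 0, 0, 0], [0, 0, 0, 0, 0, 0, 0], [0, 0, 0, 0, 0, 0, 0], [0, 0, 0, 0, 0, 0, 0], [0, 0, 0, 0, 0, 0, 0], [0, 0, 0, 0, 0, 0, 0]]}}

```text
clock: 5.12
tcp_pos: [0.544, 0.1287, 0.0516]
ee_rot: [-3.142, 0.0, -2.977]
contact_force: [-1.0, -0.5, 1.7]
grip_width: 0.21
finger_force: 30.0
```

{"name": "servo_tool", "arguments": {"targets": [[0, 0, -7, 0, 0, 0, 0], [0, 0, -10, 0, 0, 0, 0], [0, 0, -10, 0, 0, 0, 0], [0, 0, -10, 0, 0, 0, 0], [0, 0, -10, 0, 0, 0, 0], [0, 0, -7, 0, 0, 0, 0], [0, 0, 0, 0, 0, 0, 0]]}}

```text
clock: 6.0
tcp_pos: [0.5538, 0.0736, 0.0517]
ee_rot: [-3.141, 0.001, -2.979]
contact_force: [6.2, -1.3, -2.6]
grip_width: 0.209
finger_force: 30.0
```

```bash
python3 - <<'E'
from h import *
t=eyes.camera("top"); s=eyes.camera("scene")
for c in("scene","top"):
  for n in("pointer","red_line","side_stop"):
    print(c,n,[(np.round(r["xyz"],4).tolist(),round(r["confidence"],2)) for r in nets.search_frame(n,c)][:2])
a=crop(s,188,196,80,60,8);b=crop(t,190,178,60,50,4)
a[-200:,-240:]=b
cv2.imwrite("pics/e.png",a)
E
```

```text
scene pointer [([0.5249, 0.0488, 0.0402], 0.82)]
scene red_line [([0.5083, 0.0492, 0.0153], 0.73), ([0.5404, 0.0604, 0.039], 0.28)]
scene side_stop []
top pointer []
top red_line [([0.5108, -0.0504, 0.0096], 0.72), ([0.4405, -0.2637, 0.056], 0.64)]
top side_stop []
```

View pics/e.png

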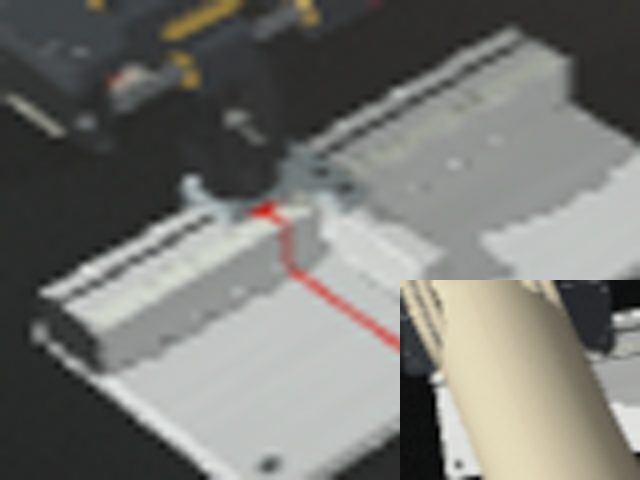

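The pointer at (265,210) appears to sit on the red line that comes up the fence at (287,235). A quick check with numbers will confirm it.

```bash
python3 - <<'E'
from h import *
s=eyes.camera("scene"); v=np.load("jig.npy"); im=s["image"].astype(int)
M=np.array([[np.cos(v[2]),-np.sin(v[2])],[np.sin(v[2]),np.cos(v[2])]])
red=im[:,:,0]-np.maximum(im[:,:,1],im[:,:,2])
for r in range(219,236):
    c=np.arange(215,245); w=np.clip(red[r,215:245]-40,0,None)
    if w.sum()==0: continue
    u=(w*c).sum()/w.sum()
    for nm,z in(("top",.036),("plate",.014)): 
        print(r,round(u,1),c[w>0].min(),c[w>0].max(),nm,((back(s,(u,r),z)[:2]-v[:2])@M*1000).round(1),end=' ')
    print()
E
```

```text
221 221.1 221 222 top [44.8 29.4] 221 221.1 221 222 plate [67.2 12.8] 
222 220.5 219 222 top [42.2 34.1] 222 220.5 219 222 plate [64.5 17.6] 
223 222.2 221 223 top [34.6 33.4] 223 222.2 221 223 plate [56.6 16.9] 
224 223.0 223 223 top [28.9 34.7] 224 223.0 223 223 plate [50.7 18.3] 
225 223.0 223 223 top [25.  37.9] 225 223.0 223 223 plate [46.8 21.6] 
229 224.0 224 224 top [ 7.7 48.2] 229 224.0 224 224 plate [29.  32.1] 
230 225.0 224 226 top [ 1.9 49.2] 230 225.0 224 226 plate [23.  33.1] 
231 226.6 226 227 top [-5.4 48.5] 231 226.6 226 227 plate [15.5 32.5] 
232 227.8 227 228 top [-11.4  49.1] 232 227.8 227 228 plate [ 9.3 33.1] 
233 229.3 229 230 top [-18.3  48.8] 233 229.3 229 230 plate [ 2.2 32.8] 
234 230.7 230 231 top [-24.8  48.8] 234 230.7 230 231 plate [-4.5 32.8] 
235 232.3 232 233 top [-31.7  48.4] 235 232.3 232 233 plate [-11.6  32.3]
```

{"name": "servo_tool", "arguments": {"targets": [[0, 0, 0, 0, 0, 0, 1.2], [0, 0, 0, 0, 0, 0, 1.6], [0, 0, 0, 0, 0, 0, 1.6], [0, 0, 0, 0, 0, 0, 1.6], [0, 0, 0, 0, 0, 0, 1.6], [0, 0, 0, 0, 0, 0, 1.6], [0, 0, 0, 0, 0, 0, 1.6], [0, 0, 0, 0, 0, 0, 1.2]]}}

```text
clock: 7.45
tcp_pos: [0.5534, 0.0736, 0.0517]
ee_rot: [3.141, 0.002, 2.044]
contact_force: [3.5, -2.4, -1.3]
grip_width: 0.212
finger_force: 30.0
```

```bash
python3 -c "
from cell import status
s=status.observe();print(s['wrist_torque'],s['contact_force'],s['ee_rot'],s['joints'].round(2))"
```

```text
[-0.47871572 -1.05231787  0.16988234] [ 3.52568741 -2.4315705  -1.25517551] [3.14147732e+00 1.79142965e-03 2.04365612e+00] [ 0.22  0.4  -0.51  1.8   0.23  1.    0.09]
```

{"name": "servo_tool", "arguments": {"targets": [[0, 0, 0, 0, 0, 0, 0.8], [0, 0, 0, 0, 0, 0, 0.6], [0, 0, 0, 0, 0, 0, 0.4], [0, 0, 0, 0, 0, 0, 0.3], [0, 0, 0, 0, 0, 0, 0]]}}

```text
clock: 8.07
tcp_pos: [0.5529, 0.075, 0.0517]
ee_rot: [3.141, 0.0, 1.83]
contact_force: [2.4, 0.4, 0.2]
grip_width: 0.209
finger_force: 30.0
```

```bash
python3 -c "
from cell import status
s=status.observe();print(s['wrist_torque'],s['contact_force'],s['ee_rot'],s['joints'].round(2))"
```

```text
[ 0.13516274 -0.55686641  0.21887966] [2.41627865 0.40047352 0.17291896] [3.14140798e+00 3.76349688e-04 1.82961219e+00] [ 0.19  0.39 -0.48  1.8   0.21  1.   -0.12]
```

{"name": "servo_tool", "arguments": {"targets": [[0, 0, 0, 0, 0, 0, 0.5], [0, 0, 0, 0, 0, 0, 0.5], [0, 0, 0, 0, 0, 0, 0.5], [0, 0, 0, 0, 0, 0, 0]]}}

```text
clock: 8.57
tcp_pos: [0.553, 0.0761, 0.0517]
ee_rot: [3.141, -0.001, 1.674]
contact_force: [2.6, 5.1, 0.8]
grip_width: 0.211
finger_force: 30.3
```

```bash
python3 -c "
from cell import status
s=status.observe();print(s['wrist_torque'],s['contact_force'],s['ee_rot'],s['joints'].round(2))"
```

```text
[ 1.00913351 -0.75314343  0.35636696] [2.56980653 5.06119402 0.8320074 ] [ 3.14095659e+00 -6.81076362e-04  1.67411957e+00] [ 0.16  0.39 -0.45  1.8   0.2   1.   -0.26]
```

{"name": "servo_tool", "arguments": {"targets": [[50, 0, 0, 0, 0, 0, 0], [50, 0, 0, 0, 0, 0, 0], [50, 0, 0, 0, 0, 0, 0], [50, 0, 0, -30, 0, 0, 0], [50, 0, 0, -50, 0, 0, 0], [87, 40, 0, -50, 0, 0, 0], [87, -60, 0, 0, 0, 0, 0], [87, -60, 0, 0, 0, 0, 0]]}}

```text
clock: 9.57
tcp_pos: [0.5612, -0.0058, 0.1811]
ee_rot: [3.14, 0.001, 1.675]
contact_force: [0.8, -1.0, -0.8]
grip_width: 0.83
finger_force: 0.0
```

{"name": "servo_tool", "arguments": {"targets": [[87, -60, 0, 0, 0, 0, 0], [87, -60, 0, 0, 0, 0, 0], [87, -50, 0, 0, 0, 0, 0], [87, 0, 0, 0, 0, 0, 0]]}}

```text
clock: 10.07
tcp_pos: [0.5772, -0.1798, 0.1797]
ee_rot: [-3.14, 0.002, 1.665]
contact_force: [0.1, 1.0, 0.6]
grip_width: 1.0
finger_force: 0.0
```

```bash
python3 - <<'E'
from h import *
from plan import plan
t=eyes.camera("top"); s=eyes.camera("scene")
a=crop(s,178,190,80,64,8);b=crop(t,190,178,80,56,5)
a=np.vstack([a[-280:,:400],b,])
cv2.imwrite("pics/f.png",a)
v=np.load("jig.npy"); im=s["image"].astype(int)
M=np.array([[np.cos(v[2]),-np.sin(v[2])],[np.sin(v[2]),np.cos(v[2])]])
red=im[:,:,0]-np.maximum(im[:,:,1],im[:,:,2])
for r in range(219,234):
    c=np.arange(215,245); w=np.clip(red[r,215:245]-40,0,None)
    if w.sum(): u=(w*c).sum()/w.sum(); print(r,round(u,1),((back(s,(u,r),.036)[:2]-v[:2])@M*1000).round(1),((back(s,(u,r),.014)[:2]-v[:2])@M*1000).round(1))
plan(3,[.4453,-.262,.15],1.5708+.0489)
E
```

```text
221 221.1 [44.8 29.4] [67.2 12.8]
222 220.6 [42.  33.8] [64.2 17.3]
223 222.2 [34.6 33.4] [56.6 17. ]
225 223.0 [25.  37.9] [46.8 21.6]
229 224.0 [ 7.7 48.2] [29.  32.1]
230 225.0 [ 1.9 49.2] [23.  33.1]
231 226.6 [-5.4 48.5] [15.5 32.5]
232 227.7 [-11.4  49.1] [ 9.3 33.1]
233 229.3 [-18.3  48.8] [ 2.2 32.8]
[-24.64, -46.94, 10.02, -0.0, -0.0, 0.17]
[-25.45, -46.51, 10.01, -0.0, -0.0, 0.17]
[-26.25, -46.06, 10.01, -0.0, -0.0, 0.17]
```

View pics/f.png

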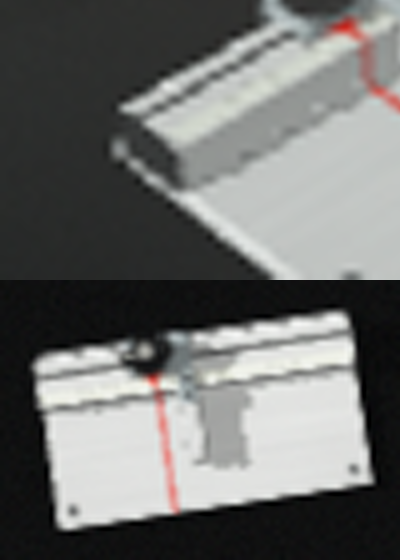

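The pointer is still at the line: (345,25) in the scene crop and (155,378) in the top crop. The knob bar now lies along the rail. Next is the block.

{"name": "servo_tool", "arguments": {"targets": [[87, -24, -47, 10, 0, 0, 0.15], [87, -25, -47, 10, 0, 0, 0.15], [87, -26, -46, 10, 0, 0, 0.15], [87, 0, 0, 0, 0, 0, 0]]}}

```text
clock: 10.68
tcp_pos: [0.4421, -0.2622, 0.1498]
ee_rot: [-3.139, 0.0, 1.622]
contact_force: [0.9, 0.9, 0.7]
grip_width: 1.002
finger_force: 0.0
```

```bash
python3 - <<'E'
from plan import *
plan(1,[.4453,-.262,.031],1.5708+.0489)
E
```

```text
[0.12, 3.5, 118.79, -0.02, 0.0, 0.02]
```

{"name": "servo_tool", "arguments": {"targets": [[87, 0, 3, 35, 0, 0, 0], [87, 0, 0, 35, 0, 0, 0], [87, 0, 0, 25, 0, 0, 0], [87, 0, 0, 15, 0, 0, 0], [87, 0, 0, 8, 0, 0, 0], [87, 0, 0, 0, 0, 0, 0]]}}

```text
clock: 11.42
tcp_pos: [0.4486, -0.2605, 0.0325]
ee_rot: [3.141, -0.0, 1.626]
contact_force: [0.1, -0.1, -0.1]
grip_width: 0.998
finger_force: 0.0
```

{"name": "servo_tool", "arguments": {"targets": [[30, 0, 0, 0, 0, 0, 0], [30, 0, 0, 0, 0, 0, 0], [30, 0, 0, 0, 0, 0, 0], [30, 0, 0, 0, 0, 0, 0], [30, 0, 0, 0, 0, 0, 0]]}}

```text
clock: 12.05
tcp_pos: [0.4478, -0.261, 0.0324]
ee_rot: [-3.141, 0.0, 1.625]
contact_force: [-2.7, 0.3, 3.1]
grip_width: 0.572
finger_force: 30.0
```

{"name": "servo_tool", "arguments": {"targets": [[30, 0, 0, -12, 0, 0, 0], [30, 0, 0, -25, 0, 0, 0], [30, 0, 0, -20, 0, 0, 0], [30, 0, 0, 0, 0, 0, 0]]}}

```text
clock: 12.55
tcp_pos: [0.4493, -0.2613, 0.091]
ee_rot: [3.139, 0.002, 1.625]
contact_force: [0.7, -0.2, -4.4]
grip_width: 0.57
finger_force: 30.0
```

```bash
python3 - <<'E'
from plan import *
s=status.observe(); print(s["tcp_pos"],s["contact_force"],s["grip_width"])
plan(8,[.5057,-.030,.0924],1.7351)
E
```

```text
[ 0.44925377 -0.26127825  0.09098648] [ 0.7183012  -0.20286532 -4.37428645] 0.5696565214041301
[28.48, 8.63, -0.2, 0.0, 0.0, -0.13]
[28.36, 9.02, -0.2, 0.0, 0.0, -0.13]
[28.23, 9.4, -0.19, 0.0, 0.0, -0.13]
[28.1, 9.79, -0.19, 0.0, 0.0, -0.13]
[27.97, 10.17, -0.19, 0.0, 0.0, -0.13]
[27.82, 10.56, -0.18, 0.0, 0.0, -0.13]
[27.68, 10.94, -0.18, 0.0, 0.0, -0.13]
[27.52, 11.31, -0.18, 0.0, 0.0, -0.13]
```

{"name": "servo_tool", "arguments": {"targets": [[30, 20, 6, 0, 0, 0, -0.13], [30, 30, 9, 0, 0, 0, -0.13], [30, 30, 9, 0, 0, 0, -0.13], [30, 30, 11, 0, 0, 0, -0.13], [30, 30, 11, 0, 0, 0, -0.13], [30, 30, 12, 0, 0, 0, -0.13], [30, 30, 12, 0, 0, 0, -0.13], [30, 24, 10, 0, 0, 0, -0.13]]}}

```text
clock: 13.55
tcp_pos: [0.5041, -0.027, 0.0884]
ee_rot: [-3.14, -0.001, 1.737]
contact_force: [-0.4, 0.1, -3.8]
grip_width: 0.572
finger_force: 30.0
```

```bash
python3 - <<'E'
from plan import *
import h; from h import *
s=status.observe(); print(s["tcp_pos"],s["contact_force"],s["ee_rot"])
plan(1,[.5057,-.030,.056],1.7351)
t=eyes.camera("top"); d=eyes.camera("scene")
cv2.imwrite("pics/g.png",np.vstack([crop(d,188,176,110,80,6),crop(t,190,178,132,40,5)]))
E
```

```text
[ 0.50408576 -0.0270494   0.08839052] [-0.41019213  0.13978233 -3.83177772] [-3.14032114e+00 -9.16951112e-04  1.73690059e+00]
[-3.21, 1.15, 32.39, -0.01, -0.01, 0.02]
```

View pics/g.png

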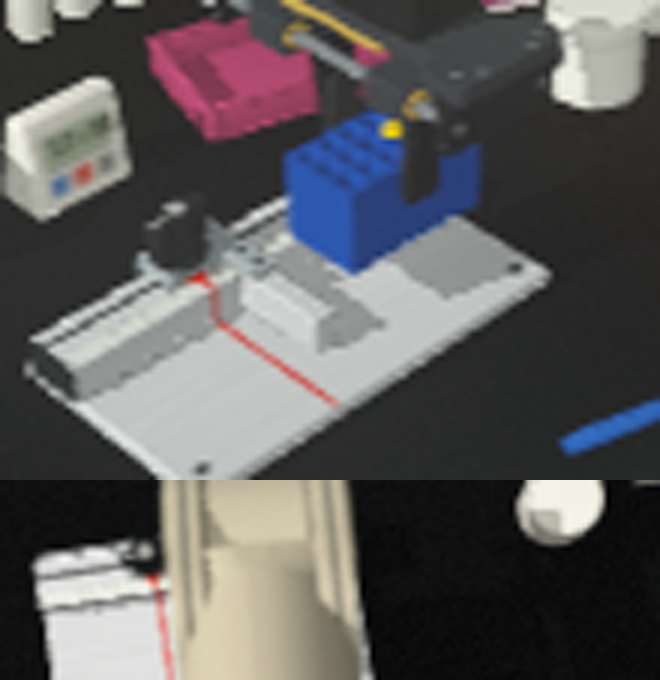

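The block is upright above the plate, right of the stop and short of the fence. The pointer is at the line, (200,275). Lowering.

{"name": "servo_tool", "arguments": {"targets": [[30, 0, 0, 14, 0, 0, 0], [30, 0, 0, 12, 0, 0, 0], [30, 0, 0, 7, 0, 0, 0], [30, 0, 0, 4, 0, 0, 0], [30, 0, 0, 3, 0, 0, 0], [30, 0, 0, 0, 0, 0, 0]]}}

```text
clock: 14.4
tcp_pos: [0.5047, -0.0297, 0.0494]
ee_rot: [3.142, 0.0, 1.734]
contact_force: [-0.7, -0.3, -4.0]
grip_width: 0.57
finger_force: 30.0
```

{"name": "servo_tool", "arguments": {"targets": [[30, 0, 0, 2, 0, 0, 0], [30, 0, 0, 1, 0, 0, 0], [30, 0, 0, 0.5, 0, 0, 0], [30, 0, 0, 0, 0, 0, 0]]}}

```text
clock: 14.9
tcp_pos: [0.5048, -0.0297, 0.0464]
ee_rot: [3.141, 0.0, 1.734]
contact_force: [-3.6, 0.1, 5.4]
grip_width: 0.575
finger_force: 30.0
```

{"name": "servo_tool", "arguments": {"targets": [[30, 0, 4, 0, 0, 0, 0], [30, 0, 4, 0, 0, 0, 0], [30, 0, 3, 0, 0, 0, 0], [30, 0, 1, 0, 0, 0, 0], [30, 0, 0, 0, 0, 0, 0]]}}

```text
clock: 15.52
tcp_pos: [0.5164, -0.028, 0.0464]
ee_rot: [-3.141, 0.001, 1.734]
contact_force: [-4.8, -1.6, 7.4]
grip_width: 0.573
finger_force: 30.0
```

{"name": "servo_tool", "arguments": {"targets": [[30, 0, 1, 0, 0, 0, 0], [30, 0, 1, 0, 0, 0, 0], [30, 0, 1, 0, 0, 0, 0], [30, 0, 0, 0, 0, 0, 0]]}}

```text
clock: 16.02
tcp_pos: [0.5191, -0.0276, 0.0464]
ee_rot: [-3.141, 0.001, 1.734]
contact_force: [-6.7, -1.5, 8.8]
grip_width: 0.573
finger_force: 30.0
```

{"name": "servo_tool", "arguments": {"targets": [[30, 0, 1, 0, 0, 0, 0], [30, 0, 1, 0, 0, 0, 0], [30, 0, 0, 0, 0, 0, 0]]}}

```text
clock: 16.4
tcp_pos: [0.5193, -0.0276, 0.0464]
ee_rot: [-3.137, 0.001, 1.734]
contact_force: [-16.5, -1.7, 20.0]
grip_width: 0.573
finger_force: 30.0
```

{"name": "servo_tool", "arguments": {"targets": [[30, 0, -1, -0.3, 0, 0, 0], [30, 4, 0, 0, 0, 0, 0], [30, 4, 0, 0, 0, 0, 0], [30, 3, 0, 0, 0, 0, 0], [30, 1, 0, 0, 0, 0, 0], [30, 0, 0, 0, 0, 0, 0]]}}

```text
clock: 17.15
tcp_pos: [0.5176, -0.019, 0.0464]
ee_rot: [-3.139, 0.004, 1.732]
contact_force: [-8.2, -11.9, 9.4]
grip_width: 0.572
finger_force: 30.0
```

{"name": "servo_tool", "arguments": {"targets": [[30, 1, 0, 0, 0, 0, 0], [30, 1, 0, 0, 0, 0, 0], [30, 0, 0, 0, 0, 0, 0], [30, 0, 0, 0, 0, 0, 0]]}}

```text
clock: 17.65
tcp_pos: [0.5173, -0.0172, 0.0465]
ee_rot: [-3.139, 0.004, 1.732]
contact_force: [-8.8, -13.0, 8.8]
grip_width: 0.575
finger_force: 30.0
```

```bash
python3 - <<'E'
from h import *
d=eyes.camera("scene"); s=status.observe(); print(s["tcp_pos"],s["contact_force"],s["ee_rot"])
cv2.imwrite("pics/i.png",crop(d,195,190,80,60,9))
E
```

```text
[ 0.5172892  -0.01722627  0.04646404] [ -8.65608557 -12.19472465  10.27929823] [-3.13887007  0.00430388  1.73160613]
```

View pics/i.png

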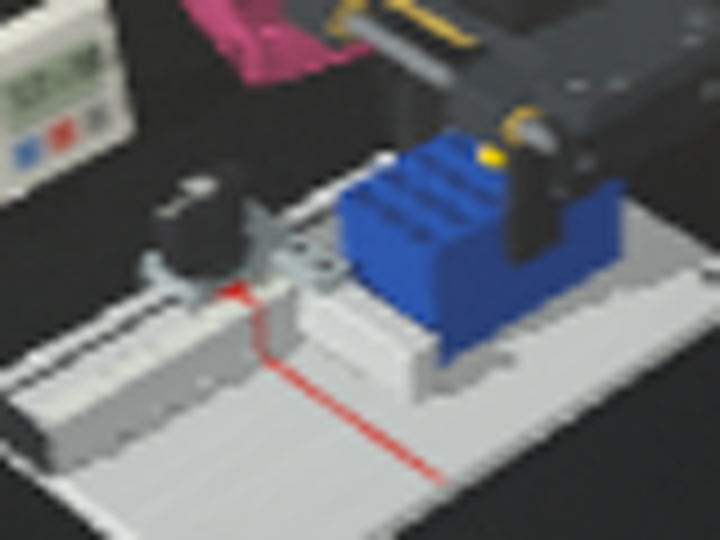

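The block lies along the fence with a small gap to the stop still, about (430,350). The pointer is at the line, (235,293). I'll keep sliding.

{"name": "servo_tool", "arguments": {"targets": [[30, 1, 0, 0, 0, 0, 0], [30, 1, 0, 0, 0, 0, 0], [30, 0, 0, 0, 0, 0, 0]]}}

```text
clock: 18.08
tcp_pos: [0.5169, -0.0153, 0.0465]
ee_rot: [-3.139, 0.004, 1.732]
contact_force: [-7.7, -13.0, 9.4]
grip_width: 0.573
finger_force: 30.0
```

{"name": "servo_tool", "arguments": {"targets": [[30, 1, 0, 0, 0, 0, 0], [30, 1, 0, 0, 0, 0, 0], [30, 0, 0, 0, 0, 0, 0]]}}

```text
clock: 18.45
tcp_pos: [0.5166, -0.0134, 0.0464]
ee_rot: [-3.139, 0.004, 1.732]
contact_force: [-8.0, -14.0, 10.0]
grip_width: 0.569
finger_force: 30.0
```

{"name": "servo_tool", "arguments": {"targets": [[30, 1, 0, 0, 0, 0, 0], [30, 1, 0, 0, 0, 0, 0], [30, 0, 0, 0, 0, 0, 0]]}}

```text
clock: 18.82
tcp_pos: [0.5162, -0.0115, 0.0465]
ee_rot: [-3.139, 0.005, 1.732]
contact_force: [-9.3, -13.0, 10.3]
grip_width: 0.57
finger_force: 30.0
```

{"name": "servo_tool", "arguments": {"targets": [[30, 1, 0, 0, 0, 0, 0], [30, 1, 0, 0, 0, 0, 0], [30, 0, 0, 0, 0, 0, 0]]}}

```text
clock: 19.2
tcp_pos: [0.5161, -0.0107, 0.0465]
ee_rot: [-3.139, 0.006, 1.731]
contact_force: [-6.9, -17.0, 9.6]
grip_width: 0.573
finger_force: 30.0
```

{"name": "servo_tool", "arguments": {"targets": [[30, 1, 0, 0, 0, 0, 0], [30, 0, 0, 0, 0, 0, 0], [30, 0, 0, 0, 0, 0, 0]]}}

```text
clock: 19.58
tcp_pos: [0.5161, -0.0106, 0.0466]
ee_rot: [-3.139, 0.007, 1.73]
contact_force: [-7.3, -19.9, 10.7]
grip_width: 0.573
finger_force: 30.0
```

{"name": "servo_tool", "arguments": {"targets": [[30, 0, 1, 0, 0, 0, 0], [30, 0, 0, 0, 0, 0, 0], [30, 0, 0, 0, 0, 0, 0]]}}

```text
clock: 19.95
tcp_pos: [0.5162, -0.0107, 0.0465]
ee_rot: [-3.137, 0.007, 1.73]
contact_force: [-12.6, -21.2, 15.0]
grip_width: 0.571
finger_force: 30.0
```

{"name": "servo_tool", "arguments": {"targets": [[30, 0, 0, 0.4, -0.05, 0.07, 0], [30, 0.7, 0, 0, 0, 0, 0], [30, 0, 0, 0, 0, 0, 0], [30, 0, 0, 0, 0, 0, 0]]}}

```text
clock: 20.45
tcp_pos: [0.5161, -0.0107, 0.0464]
ee_rot: [3.141, 0.001, 1.73]
contact_force: [-13.4, -23.2, 17.6]
grip_width: 0.573
finger_force: 30.0
```

```bash
python3 - <<'E'
from h import *
s=eyes.camera("scene"); v=np.load("jig.npy"); im=s["image"].astype(int)
o=status.observe(); print(o["tcp_pos"],o["contact_force"],o["wrist_torque"],o["ee_rot"])
M=np.array([[np.cos(v[2]),-np.sin(v[2])],[np.sin(v[2]),np.cos(v[2])]])
red=im[:,:,0]-np.maximum(im[:,:,1],im[:,:,2])
for r in range(219,231):
    c=np.arange(215,245); w=np.clip(red[r,215:245]-40,0,None)
    if w.sum(): u=(w*c).sum()/w.sum(); print(r,round(u,1),((back(s,(u,r),.036)[:2]-v[:2])@M*1000).round(1),((back(s,(u,r),.014)[:2]-v[:2])@M*1000).round(1))
E
```

```text
[ 0.51617809 -0.01074563  0.0463946 ] [-13.10391826 -22.81433726  18.5106594 ] [-5.25564249  3.1615248   0.62813402] [3.14109159e+00 7.04924766e-04 1.72995707e+00]
221 221.1 [44.8 29.4] [67.2 12.8]
222 220.6 [42.  33.8] [64.2 17.3]
223 222.2 [34.5 33.4] [56.6 16.9]
224 223.0 [28.9 34.7] [50.7 18.3]
225 223.0 [25.  37.9] [46.8 21.6]
229 224.0 [ 7.7 48.2] [29.  32.1]
230 225.0 [ 1.9 49.2] [23.  33.1]
```

{"name": "servo_tool", "arguments": {"targets": [[30, 0.8, 0.4, 0.1, 0, 0, 0], [30, 0.4, 0, 0, -0.01, 0.01, 0], [30, 0, 0, 0, 0, 0, 0], [30, 0, 0, 0, 0, 0, 0]]}}

```text
clock: 21.0
tcp_pos: [0.5162, -0.0106, 0.0463]
ee_rot: [3.141, 0.001, 1.729]
contact_force: [-13.6, -27.4, 20.1]
grip_width: 0.577
finger_force: 30.1
```

```bash
python3 -c "
from cell import workorder
print(workorder.close_job())"
```

```text
the job is handed in; nothing more can be done
None
```

The job is handed in: the stop stands at the red line with its knob turned to the end, and the blue block is held flat in the corner, pressed on the fence (about 18 N) and the stop (about 25 N, part of it friction).

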